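# Take a slide cassette out of the reader

### The job

Raise the stiff lid of the slide reader to about 80 degrees, just short of upright, and leave it standing there. Then pinch the two side catches of the orange cassette together, lift the cassette out of its bay, and finish while holding it still and level by its pinched catches, its underside 5 cm or more above the reader's rim. The blue cassette stays seated and the other things on the desk are left where they are.

Things in the scene. Friction and masses are not known exactly. Their poses are not given: they have to be found in the camera images.
- reader: White slide reader, fixed, 170 mm deep (own x), 290 mm wide (own y), rim 94 mm high, walls 8 mm thick; origin at the centre of its underside, own +x points to its rear (hinge side), z up. Grey deck inside, 50 mm above the underside, bays at x = -20, y = +60 and -60 mm. A black rail 20 mm high stands on the deck from x = 34 to 66 mm.
- lid (a joint): Angle of the lid, rad: 0 = shut, grows as it opens upward and rearward, stops at 2.0; 80 degrees = 1.396. It starts between 0 and 0.3. The hinge has friction (0.4 N m) and the lid stays wherever it is left; it takes 3 to 5 N at the bar to move it.
- lid_hinge (a point): Middle of the lid's hinge line, which runs along the reader's y at reader x = 82 mm, 94 mm above its underside. The lid is a grey frame with a clear window, 8 mm thick, reaching 162 mm forward of the hinge and 9 mm above it when shut, 290 mm wide.
- lid_bar (a point): Centre of the steel handle bar on the lid's front edge: round, 10 mm thick, 100 mm long along the reader's y, a post at each end. With the lid shut it lies 185 mm in front of the hinge line and 46 mm above it (37 mm above the lid's top, 20 mm clear of its front edge), and it swings with the lid at 191 mm radius; fingers can pinch it from above and it turns between them.
- orange: Cassette in orange plastic, 70 mm long (own x) over its flanges, 52 mm across its black side catches (own y), 66 mm tall; origin: centre of its underside, z up. Seated: origin 20 mm above the reader's underside, axes parallel to the reader's, in a bay at reader x = -20, y = +60 or -60 mm (which colour is where varies). About 0.12 kg. To be taken out.
- orange_l (a joint): Black sprung catch on the orange cassette's +y side: 0 = out (tooth hooked under the deck), 0.006 m = in, at its stop; free above 0.004. 1.6 N to start, 4 N at the stop. Finger face 22 mm wide in x, 34 to 66 mm above the cassette's origin (4 to 36 mm above the deck), 26 mm from the cassette's centre line when out, 20 mm when in.
- orange_r (a joint): Black sprung catch on the orange cassette's -y side: 0 = out (tooth hooked under the deck), 0.006 m = in, at its stop; free above 0.004. 1.6 N to start, 4 N at the stop. Finger face 22 mm wide in x, 34 to 66 mm above the cassette's origin (4 to 36 mm above the deck), 26 mm from the cassette's centre line when out, 20 mm when in.
- blue: Cassette in blue plastic, 70 mm long (own x) over its flanges, 52 mm across its black side catches (own y), 66 mm tall; origin: centre of its underside, z up. Seated: origin 20 mm above the reader's underside, axes parallel to the reader's, in a bay at reader x = -20, y = +60 or -60 mm (which colour is where varies). Stays in its bay.
- flask: Small conical flask with red solution, 65 mm across, 86 mm high, origin at the centre of its underside; bystander.
- stopper: Glass stopper, 33 mm across, 40 mm high, origin at the centre of its underside; bystander.
- bung: Brown rubber bung, 30 mm across, 27 mm high, origin at the centre of its underside; bystander.

How it is judged:
By the outcome, as a careful person would: the job done as asked, in the order asked, and still so for the second after the job is handed in, while the arm keeps its last pose, push and grip.
It also fails if it takes over 58 s, if anything falls off the work surface, if the arm or the gripper's body presses on something with over 40 N, if the wrist force passes 120 N, or if a joint passes its speed limit or range.

### The arm

A 6-joint arm with a two-finger parallel gripper is mounted at the origin on a cart in front of the work surface, level with it; the furniture and walls round the work are solid. World frame = base frame: x ahead of the robot, y to its left, z up, the work surface at z = 0. Lengths are in mm, angles in degrees, forces in N, time in s.
With the tool pointing down it reaches from about 300 to 850 mm from the base axis. Payload 4.2 kg.
Tool frame: the origin (TCP) lies midway between the tips of the shut fingers; the grasp point (between the pads) lies 19 mm behind it; z points along the fingers, y is the line along which they close (so a half turn about z gives the same grasp; the last joint's range is limited). The gripper opens to 91 mm and grips with 3 to 60 N. Pads are 32 mm wide; open, the fingers measure 118 mm over their backs; the gripper's body (76 mm by 178 mm) begins 60 mm behind the grasp point.
Start: joints at [71.161, 18.312, 89.639, -0, 72.044, -1.146], TCP at [174.754, 547.818, 213.976] pointing down, gripper open.
Joint ranges: [-177.97, 177.97], [-48.28, 115.42], [12.27, 149.76], [-77.06, 257.06], [2.81, 150.46], [-146.56, 146.56]. Speed limits (degrees/s): [147.25, 147.25, 180, 180, 180, 180].

### API

Orientations are given as [roll, pitch, yaw] about the fixed x, y, z axes, in that order (R = Rz(yaw) Ry(pitch) Rx(roll)).
In Python, from workcell import env gives the robot as it stands.
- The arm moves only by the tool drive_effector, called by a JSON object that holds its "name" and its "arguments", one argument or row to a line. Schema: {"type":"object","properties":{"rows":{"type":"array","items":{"type":"number"},"minItems":6,"maxItems":48},"finger_gap":{"type":"number"},"grip_n":{"type":"number"},"only":{"type":"string"},"quiet":{"type":"boolean"},"lines":{"type":"string"}},"required":["rows"],"additionalProperties":false}. rows is one flat list of numbers that holds 1 to 8 rows one after another, with no inner brackets; each row has 6 numbers: dx, dy, dz in mm, then a rotation vector rx, ry, rz in degrees; each row shifts and turns the commanded pose from where the row before left it, along the tool's axes as they then stand; what a row does not reach is not made up. A row lasts 1/10 s, in which the tool goes at most 50 mm and 8.59 degrees, less where a joint would pass 70% of its speed; a pose out of reach is approached as far as the arm can. finger_gap is the finger opening in mm, set as the call begins (left out keeps the last). The fingers move at their own pace and stop on an object; grip_n is the grip in N (left out, the last holds). Time passes only in rows, so rows that do not move let the fingers close. The tool returns the time, the measured TCP pose, the force, the opening and the grip force at its end. only (a regular expression) keeps the lines of the reply that match it, lines (a string "A,B") keeps lines A to B, and quiet returns only ok. Input that does not fit is refused with a message, and nothing moves.
- env.state(): the state, without advancing time (a new reading comes with each control period).
- env.grab_frame(name): name is "side" or "top"; returns the picture (420x560x3 uint8, blue, green, red); there is no depth.
- env.camera_model(name): a dict with "fx", "fy", "cx", "cy" (pixels), "T" (4x4, takes a point from camera to world coordinates). Camera axes: x right, y up, looking along -z (the intrinsics and any distortion apply to the point x, -y, -z); pixel columns grow to the right and rows downward; lengths in mm; the calibration is good to about 2 mm. A picture is of the moment at which its call begins. camera_model takes no time and is no camera call.
- env.job_done(): hands the job in; it is judged then, once.
The state is a dict: "time_s": time; "qpos": joint angles; "qvel": joint speeds; "effort": joint torques, N m; "ee_pos": TCP position; "ee_rot": TCP orientation; "force": force on the tool from outside, world axes, zero at the start; "torque": the same for the moment, N m; "gripper_width": finger opening in mm; "gripper_force": force on a finger pad.
Only numpy, scipy, OpenCV 4.12 (cv2) and the standard library are available. Lean on these libraries where they do the work, as an engineer would, in place of code of your own. Each camera call takes 0.05 s, during which the arm holds its last target. There are 200 camera calls.

## Working session

There is one attempt and no reset: what is moved stays moved. The work goes in short steps, Python scripts to look and compute and a tool call to move; the robot and the scene stay as the last step left them, time stands still between calls to the robot, and variables do not carry over. Pictures are saved under pics/ and viewed, at most 10 in all, crops included, and the job is handed in when it is done.

```bash
ls; mkdir -p pics
```

Run:
```python
from workcell import env
import cv2,numpy as np
for n in("side","top"):
    cv2.imwrite(f"pics/{n}0.png",env.grab_frame(n)); m=env.camera_model(n); print(n,{k:(np.round(v,3).tolist() if k=="T" else v) for k,v in m.items()})
print(env.state())
```

```text
pics
workcell.py
side {'fx': 492.8951337978994, 'fy': 492.8951337978994, 'cx': 281.42766318416557, 'cy': 206.8167693207958, 'T': [[-0.929, 0.249, -0.274, 239.031], [-0.37, -0.604, 0.706, 871.829], [0.01, 0.757, 0.653, 671.569], [0.0, 0.0, 0.0, 1.0]]}
top {'fx': 522.9227952036287, 'fy': 522.9227952036287, 'cx': 274.77240000688346, 'cy': 216.86121369399325, 'T': [[-0.004, 0.994, -0.107, 367.551], [-1.0, -0.001, 0.022, 265.381], [0.022, 0.107, 0.994, 1058.039], [0.0, 0.0, 0.0, 1.0]]}
{'time_s': 0.1, 'qpos': array([ 7.11608937e+01,  1.83483054e+01,  8.97003484e+01,  1.40336737e-03,
        7.20436864e+01, -1.14457175e+00]), 'qvel': array([-0.08631514, -0.09957445, -0.16352572, -0.01787875,  0.03373218,
       -0.05320382]), 'effort': array([ 5.25067790e-04, -4.13328910e+01, -2.32512152e+01,  7.29797711e-02,
        4.22465487e-02, -5.85135490e-05]), 'ee_pos': array([174.59783111, 547.37027058, 213.19475565]), 'ee_rot': array([-1.79907705e+02, -3.17856018e-03,  1.62305029e+02]), 'force': array([-0.11108686,  0.46646703,  0.15266029]), 'torque': array([0.00866387, 0.03126003, 0.04181531]), 'gripper_force': 0.0, 'gripper_width': 91.53940939337413}
```

View pics/side0.png

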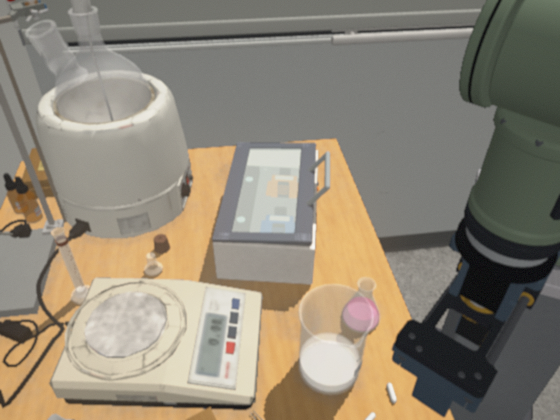

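View pics/top0.png

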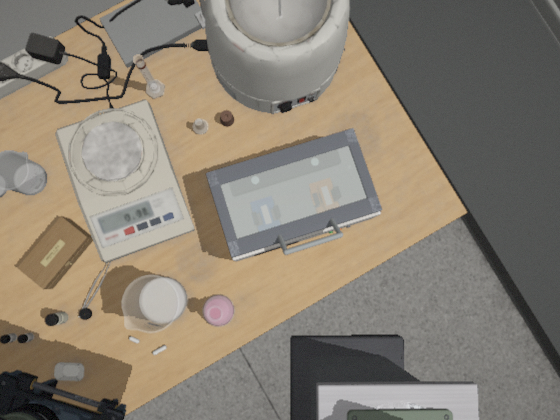

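The side view shows the shut reader around (268,210) with its bar at (323,175). In the top view the reader spans about (208,130)–(380,258), the bar runs (285,250)–(340,235), blue is at (262,210) and orange at (325,192). I'll enlarge both.

Run:
```python
import cv2
t=cv2.imread("pics/top0.png")[120:265,195:395]; cv2.imwrite("pics/tc.png",cv2.resize(t,None,fx=4,fy=4,interpolation=cv2.INTER_CUBIC))
s=cv2.imread("pics/side0.png")[135:285,205:345]; cv2.imwrite("pics/sc.png",cv2.resize(s,None,fx=4,fy=4,interpolation=cv2.INTER_CUBIC))
```

```text
(no output)
```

View pics/tc.png

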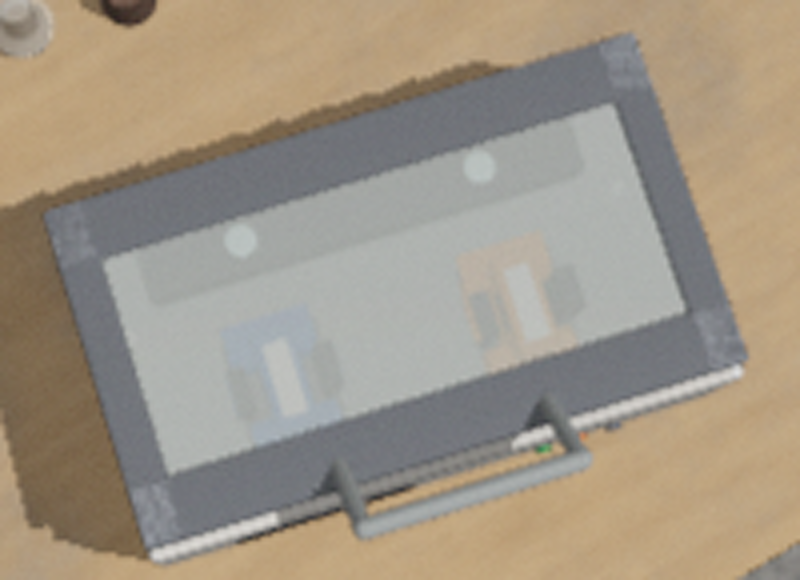

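View pics/sc.png

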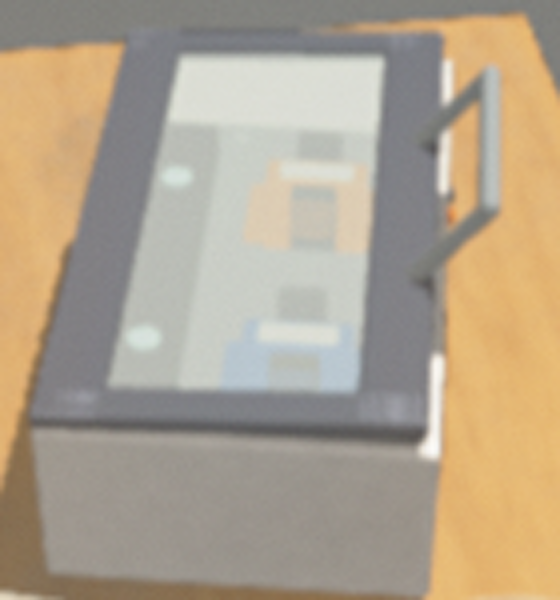

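Top crop: lid top corners are (45,212), (635,33), (746,355) and (147,547), and the bar ends are (362,530) and (585,458). Side crop: lid corners are (33,413), (425,432), (442,35) and (128,33), the bar ends are (491,72) and (490,208), and the body's near bottom corners are (50,572) and (430,597). Orange sits in the -y bay. Next is a joint fit of the reader pose and lid angle.

Create h.py:
```python
import numpy as np
from scipy.optimize import least_squares
from scipy.spatial.transform import Rotation as R
from workcell import env
def proj(n,P):
    m=env.camera_model(n);T=np.array(m["T"]);c=(np.atleast_2d(P)-T[:3,3])@T[:3,:3]
    return np.c_[m["cx"]+m["fx"]*c[:,0]/-c[:,2],m["cy"]+m["fy"]*-c[:,1]/-c[:,2]]
def w(r,p): # reader -> world
    c,s=np.cos(r[2]),np.sin(r[2]);p=np.atleast_2d(p)
    return np.c_[r[0]+c*p[:,0]-s*p[:,1],r[1]+s*p[:,0]+c*p[:,1],p[:,2]]
def lid(a,p): # shut-lid coords rel. hinge (x fwd negative) -> reader
    p=np.atleast_2d(p).astype(float);c,s=np.cos(a),np.sin(a)
    return np.c_[82+c*p[:,0]+s*p[:,2],p[:,1],94-s*p[:,0]+c*p[:,2]]
```

Create fit.py:
```python
from h import *
L=[[0,145,9],[0,-145,9],[-162,-145,9],[-162,145,9],[-185,46,46],[-185,-46,46]]
top=[(45,212),(635,33),(746,355),(147,547),(362,530),(585,458)]
side=[(33,413),(128,33),(442,35),(425,432),(490,205),(491,75)]
f=lambda p,o:(np.array(p)+.5)/4-.5+o
tp=f(top,[195,120]);sp=f(side,[205,135]);bp=f([(50,572),(430,597)],[205,135]);rp=f([(155,560),(742,376)],[195,120])
def res(v):
    Pw=w(v,lid(v[3],L));return np.r_[proj("top",Pw)-tp,proj("side",Pw)-sp,proj("side",w(v,[[85,145,0],[-85,145,0]]))-bp,proj("top",w(v,[[-85,145,94],[-85,-145,94]]))-rp]
s=least_squares(lambda v:res(v).ravel(),[480,230,.3,.05],loss="soft_l1",x_scale=[10,10,.1,.1])
v=s.x;print(v,np.degrees(v[2:]));print(np.round(res(v),1).tolist())
print("bar",w(v,lid(v[3],[-185,0,46])),"hinge",w(v,[82,0,94]),"orange",w(v,[-20,-60,20]))
```

```bash
python3 fit.py
```

```text
[5.17672145e+02 2.09176424e+02 3.06061996e-01 2.66164150e-02] [17.53606065  1.52500825]
[[-0.6, 0.3], [-0.0, -0.7], [0.7, 0.0], [-0.3, 0.1], [2.6, -1.6], [-3.3, 0.4], [0.3, -0.4], [1.2, -2.4], [0.5, -0.8], [1.1, -1.2], [0.2, 0.3], [0.1, 2.2], [-0.8, 1.2], [-0.3, 1.0], [-1.0, -0.2], [1.0, -1.6]]
bar [[420.6886114  178.53051301 144.9071624 ]] hinge [[595.86140025 233.8835153   94.        ]] orange [[516.67995404 145.9386543   20.        ]]
```

```bash
sed -i 's/-185,46,46/-185,51,46/;s/-185,-46,46/-185,-51,46/' fit.py
```

Add to fit.py:
```python
a,b=tp[4:].mean(0),sp[4:].mean(0)
q=least_squares(lambda P:np.r_[proj("top",P)[0]-a,proj("side",P)[0]-b],[420,180,145]);print("bar tri",q.x,q.cost**.5)
```

```bash
python3 fit.py
```

Create go.py:
```python
# total move in tool axes from now to world TCP target (mm) after yawing to given yaw
import sys;from h import *
t=np.array([float(a) for a in sys.argv[1:4]]);s=env.state();d=t-s["ee_pos"];Rt=R.from_euler("xyz",s["ee_rot"],degrees=True)
print("now",s["ee_rot"],"delta tool",Rt.inv().apply(d))
if len(sys.argv)>4:
    G=R.from_euler("xyz",[180,0,float(sys.argv[4])],degrees=True);print("rotvec",(Rt.inv()*G).as_rotvec(degrees=True),"delta after turn",G.inv().apply(d))
```

```bash
python3 go.py 421 178.5 213 107.5
```

```text
[5.17618867e+02 2.08992268e+02 3.05968870e-01 2.64646792e-02] [17.53072489  1.51631442]
[[-0.5, 0.3], [0.1, -0.7], [0.8, 0.1], [-0.2, 0.1], [0.0, -0.7], [-0.5, -0.4], [0.4, -0.4], [1.3, -2.4], [0.5, -0.8], [1.1, -1.2], [0.3, 2.0], [0.2, 0.6], [-0.7, 1.2], [-0.2, 0.9], [-0.9, -0.1], [1.1, -1.6]]
bar [[420.62511607 178.35306228 144.87928638]] hinge [[595.81042268 233.69207716  94.        ]] orange [[516.62078679 145.75459045  20.        ]]
bar tri [420.28985956 178.41025736 146.19400657] 0.42916623124091496
now [-1.79907705e+02 -3.17856018e-03  1.62305029e+02] delta tool [-346.86235197 -276.52389858    0.62095287]
rotvec [-8.66684640e-02  4.12089832e-02  5.48050195e+01] delta after turn [-4.25892391e+02  1.24076496e+02  1.94755654e-01]
```

Everything agrees to within about 1 mm. Now I'll turn, then move over the bar.

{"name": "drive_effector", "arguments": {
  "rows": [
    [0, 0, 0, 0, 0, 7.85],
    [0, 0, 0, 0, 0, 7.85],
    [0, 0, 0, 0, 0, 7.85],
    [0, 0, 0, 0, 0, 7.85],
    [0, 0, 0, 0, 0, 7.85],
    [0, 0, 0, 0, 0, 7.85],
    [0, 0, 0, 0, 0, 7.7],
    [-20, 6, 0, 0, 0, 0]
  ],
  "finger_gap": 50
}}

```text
refused: rows[0]: [0, 0, 0, 0, 0, 7.85] is not of type 'number' (schema: type "number"). Nothing was moved.
```

I used the wrong layout. The manual says one flat list, 6 numbers to a row, no inner brackets; once more.

{"name": "drive_effector", "arguments": {
  "rows": [0, 0, 0, 0, 0, 7.85, 0, 0, 0, 0, 0, 7.85, 0, 0, 0, 0, 0, 7.85, 0, 0, 0, 0, 0, 7.85, 0, 0, 0, 0, 0, 7.85, 0, 0, 0, 0, 0, 7.85, 0, 0, 0, 0, 0, 7.7, -20, 6, 0, 0, 0, 0],
  "finger_gap": 50
}}

```text
time_s: 0.9
ee_pos: [185.9, 531.3, 213.3]
ee_rot: [-180.0, -0.0, 107.6]
force: [-0.4, -0.1, -0.1]
gripper_width: 49.6
gripper_force: 0.0
```

{"name": "drive_effector", "arguments": {
  "rows": [-45, 13.5, 0, 0, 0, 0, -45, 13.5, 0, 0, 0, 0, -45, 13.5, 0, 0, 0, 0, -45, 13.5, 0, 0, 0, 0, -45, 13.5, 0, 0, 0, 0, -45, 13.5, 0, 0, 0, 0, -45, 13.5, 0, 0, 0, 0, -45, 13.5, 0, 0, 0, 0]
}}

```text
time_s: 1.7
ee_pos: [398.0, 216.8, 213.9]
ee_rot: [-180.0, 0.0, 107.6]
force: [0.5, 0.6, 0.3]
gripper_width: 49.9
gripper_force: 0.0
```

{"name": "drive_effector", "arguments": {
  "rows": [-30, 8, 0, 0, 0, 0, -16, 2, 0, 0, 0, 0, 0, 0, 0, 0, 0, 0, 0, 0, 0, 0, 0, 0]
}}

```text
time_s: 2.1
ee_pos: [420.6, 178.3, 213.8]
ee_rot: [-180.0, -0.0, 107.5]
force: [0.4, 0.6, -0.5]
gripper_width: 50.2
gripper_force: 0.0
```

```bash
python3 go.py 421 178.5 129 107.5
```

```text
now [-1.79959050e+02 -2.05236052e-02  1.07502007e+02] delta tool [7.91083472e-02 4.97122041e-01 8.47700068e+01]
rotvec [-0.04095076 -0.02052289  0.00201456] delta after turn [ 0.10948875  0.43653132 84.77030663]
```

{"name": "drive_effector", "arguments": {
  "rows": [0, 0, 25, 0, 0, 0, 0, 0, 25, 0, 0, 0, 0, 0, 20, 0, 0, 0, 0, 0, 10, 0, 0, 0, 0, 0, 4, 0, 0, 0, 0, 0, 0, 0, 0, 0]
}}

```text
time_s: 2.7
ee_pos: [421.0, 179.3, 130.0]
ee_rot: [-180.0, -0.0, 107.6]
force: [0.0, -1.0, -0.6]
gripper_width: 50.0
gripper_force: 0.0
```

{"name": "drive_effector", "arguments": {
  "rows": [0, 0, 0, 0, 0, 0, 0, 0, 0, 0, 0, 0, 0, 0, 0, 0, 0, 0, 0, 0, 0, 0, 0, 0, 0, 0, 0, 0, 0, 0, 0, 0, 0, 0, 0, 0],
  "finger_gap": 5,
  "grip_n": 25
}}

```text
time_s: 3.3
ee_pos: [420.6, 178.7, 130.0]
ee_rot: [-179.9, -0.0, 107.5]
force: [-0.6, -0.5, 0.8]
gripper_width: 9.5
gripper_force: 25.0
```

Run:
```python
from workcell import env;import cv2,numpy as np
a=env.grab_frame("side")[90:290,180:420];b=env.grab_frame("top")[120:320,195:395]
cv2.imwrite("pics/g1.png",cv2.resize(np.hstack([a,b]),(800,364),interpolation=cv2.INTER_CUBIC))
```

```text
(no output)
```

View pics/g1.png

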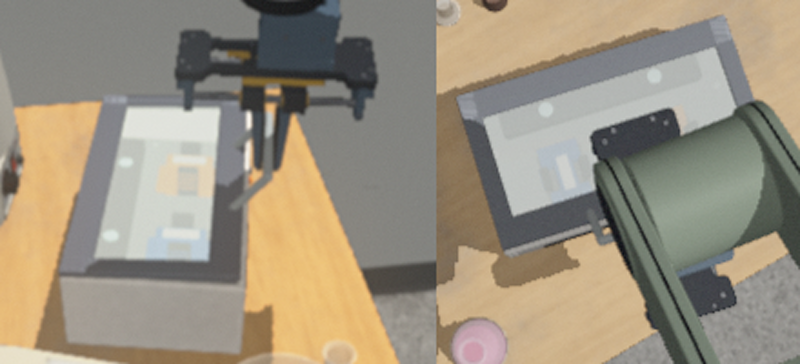

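The bar is held: width 9.5 mm, 25 N. Now I'll compute the arc increments.

Run:
```python
import numpy as np
p=np.radians(np.linspace(15.48,93.96,17));x=-190.6*np.cos(p);z=190.6*np.sin(p)
print("; ".join(f"0 {a:.1f} {-b:.1f} 0 0 0" for a,b in zip(np.diff(x),np.diff(z))))
```

```text
0 5.0 -15.5 0 0 0; 0 6.3 -15.0 0 0 0; 0 7.6 -14.4 0 0 0; 0 8.8 -13.7 0 0 0; 0 9.9 -12.9 0 0 0; 0 11.0 -12.0 0 0 0; 0 12.0 -11.0 0 0 0; 0 12.9 -10.0 0 0 0; 0 13.7 -8.8 0 0 0; 0 14.4 -7.6 0 0 0; 0 15.0 -6.4 0 0 0; 0 15.5 -5.1 0 0 0; 0 15.9 -3.7 0 0 0; 0 16.1 -2.4 0 0 0; 0 16.3 -1.0 0 0 0; 0 16.3 0.4 0 0 0
```

{"name": "drive_effector", "arguments": {
  "rows": [0, 5, -15.5, 0, 0, 0, 0, 6.3, -15, 0, 0, 0, 0, 7.6, -14.4, 0, 0, 0, 0, 8.8, -13.7, 0, 0, 0, 0, 0, 0, 0, 0, 0]
}}

```text
time_s: 3.9
ee_pos: [448.4, 187.3, 189.5]
ee_rot: [179.9, 0.0, 107.5]
force: [-1.5, -1.3, 1.7]
gripper_width: 9.3
gripper_force: 25.0
```

{"name": "drive_effector", "arguments": {
  "rows": [0, 9.9, -12.9, 0, 0, 0, 0, 11, -12, 0, 0, 0, 0, 12, -11, 0, 0, 0, 0, 12.9, -10, 0, 0, 0, 0, 13.7, -8.8, 0, 0, 0, 0, 14.4, -7.6, 0, 0, 0, 0, 0, 0, 0, 0, 0]
}}

```text
time_s: 4.6
ee_pos: [518.8, 209.4, 251.7]
ee_rot: [180.0, 0.0, 107.5]
force: [-1.9, -1.4, 7.0]
gripper_width: 9.3
gripper_force: 25.0
```

{"name": "drive_effector", "arguments": {
  "rows": [0, 15, -6.4, 0, 0, 0, 0, 15.5, -5.1, 0, 0, 0, 0, 15.9, -3.7, 0, 0, 0, 0, 16.1, -2.4, 0, 0, 0, 0, 16.3, -1, 0, 0, 0, 0, 16.3, 0.4, 0, 0, 0, 0, 0, 0, 0, 0, 0, 0, 0, 0, 0, 0, 0]
}}

```text
time_s: 5.4
ee_pos: [609.7, 237.8, 268.7]
ee_rot: [179.9, 0.0, 107.5]
force: [1.5, -0.9, 1.4]
gripper_width: 9.0
gripper_force: 25.0
```

Run:
```python
from workcell import env;import cv2,numpy as np
a=env.grab_frame("side")[60:290,180:420];b=env.grab_frame("top")[90:320,195:395]
cv2.imwrite("pics/g2.png",cv2.resize(np.hstack([a,b]),(800,418),interpolation=cv2.INTER_CUBIC))
```

```text
(no output)
```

View pics/g2.png

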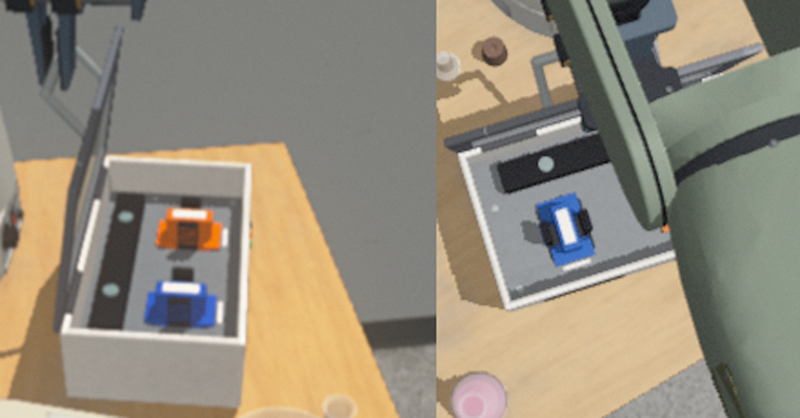

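The lid stands near upright with the bar held between the fingers, and both cassettes are visible. I'll release, rise clear, move back over the orange bay and look.

{"name": "drive_effector", "arguments": {
  "rows": [0, 0, 0, 0, 0, 0, 0, 0, 0, 0, 0, 0, 0, 0, 0, 0, 0, 0, 0, 0, 0, 0, 0, 0, 0, 0, -10, 0, 0, 0, 0, 0, -20, 0, 0, 0, 0, 0, -20, 0, 0, 0, 0, 0, -20, 0, 0, 0],
  "finger_gap": 30
}}

```text
time_s: 6.3
ee_pos: [608.7, 238.1, 340.7]
ee_rot: [180.0, -0.0, 107.5]
force: [0.3, -0.5, 0.3]
gripper_width: 30.4
gripper_force: 0.0
```

{"name": "drive_effector", "arguments": {
  "rows": [0, -40, -5, 0, 0, 0, 0, -40, 0, 0, 0, 0, 0, -40, 0, 0, 0, 0, 0, -40, 0, 0, 0, 0, 0, -40, 0, 0, 0, 0, 0, -40, 0, 0, 0, 0, 0, -10, 0, 0, 0, 0, 0, 0, 0, 0, 0, 0]
}}

```text
time_s: 7.1
ee_pos: [369.6, 162.7, 345.5]
ee_rot: [179.8, -0.0, 107.5]
force: [-0.5, 0.6, -0.1]
gripper_width: 29.9
gripper_force: 0.0
```

Run:
```python
from workcell import env;import cv2,numpy as np
for n in("side","top"): cv2.imwrite(f"pics/{n}3.png",env.grab_frame(n))
a=cv2.imread("pics/side3.png")[60:290,180:380];b=cv2.imread("pics/top3.png")[80:310,195:395]
cv2.imwrite("pics/g3.png",cv2.resize(np.hstack([a,b]),(800,460),interpolation=cv2.INTER_CUBIC))
```

```text
(no output)
```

View pics/g3.png

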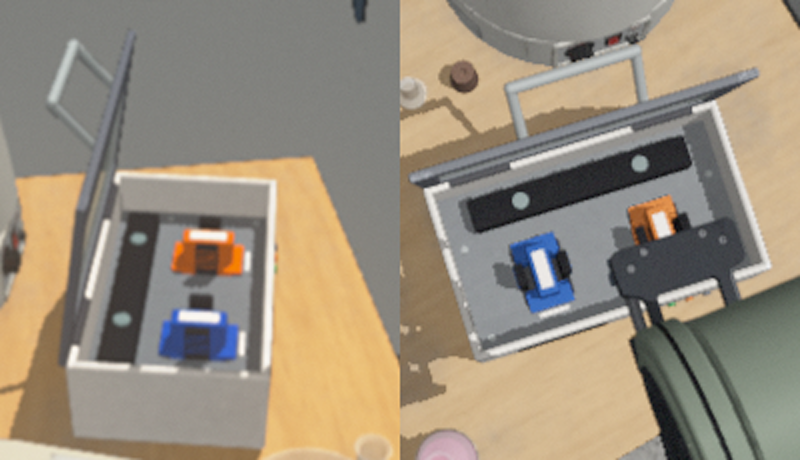

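In the open view (crop scale 2), the side bar ends are at (72,42) and (52,101), with rim corners (267,375), (275,180) and (118,173). The top bar ends are at (510,88) and (638,54), with rim corners (480,360), (768,268), (428,190) and (717,103). The orange label is at (210,236) in the side view and (658,216) in the top view. I'll check the lid angle and the cassette position.

Run:
```python
from h import *
f=lambda p,o:np.array(p)/2+o
st=f([(110,88),(238,54)],[195,80]);ss=f([(52,101),(72,42)],[180,60])
rt=f([(28,190),(317,103),(368,268),(80,360)],[195,80]);rs=f([(118,173),(275,180),(267,375)],[180,60])
rim=np.array([[85,145,94],[85,-145,94],[-85,-145,94],[-85,145,94]]);B=[[-185,51,46],[-185,-51,46]]
res=lambda v:np.r_[proj("top",w(v,rim))-rt,proj("side",w(v,rim[1:]))-rs,]
rb=lambda v:np.r_[proj("top",w(v,lid(v[3],B)))-st,proj("side",w(v,lid(v[3],B)))-ss]
v0=[517.6,209,.306,1.396]
s=least_squares(lambda v:np.r_[res(v),rb(v)].ravel(),v0,x_scale=[10,10,.1,.1],loss="soft_l1")
print(s.x,np.degrees(s.x[2:]));print(np.round(res(s.x),1).tolist(),np.round(rb(s.x),1).tolist())
for n in("top","side"):print(n,"orange/blue top pred",proj(n,w(s.x,[[-20,-60,86],[-20,60,86]])))
print("orange",w(s.x,[-20,-60,20]))
```

```text
[5.15042115e+02 2.08288430e+02 2.96487215e-01 1.40742483e+00] [16.98746611 80.6395027 ]
[[-3.0, -2.0], [-0.3, -2.5], [2.5, 0.2], [-2.8, 0.3], [-0.2, -2.6], [2.3, -1.6], [2.1, 0.3]] [[-0.3, -0.3], [-0.3, -2.2], [0.6, 0.1], [2.4, -0.5]]
top orange/blue top pred [[326.98522375 195.06830057]
 [266.05821036 213.6467458 ]]
side orange/blue top pred [[285.47723948 174.18453287]
 [280.3506876  214.55229064]]
orange [[513.44449095 145.06305824  20.        ]]
```

Run:
```python
import cv2,numpy as np
a=cv2.imread("pics/side3.png")[155:250,245:310];b=cv2.imread("pics/top3.png")[165:260,230:365]
cv2.imwrite("pics/g4.png",cv2.resize(np.hstack([a,b]),None,fx=4,fy=4,interpolation=cv2.INTER_CUBIC))
```

```text
(no output)
```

View pics/g4.png

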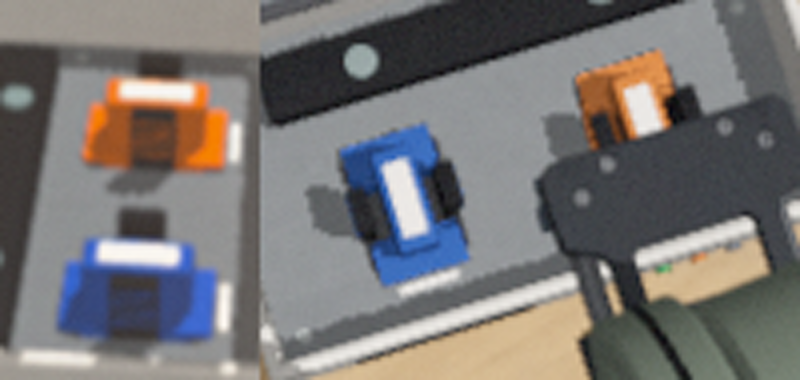

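Run:
```python
from h import *
for v in([517.62,208.99,.306],[515.04,208.29,.2965]):
    print(v);[print(n,proj(n,w(v,[[-20,-60,86],[-20,60,86]])).round(1).tolist()) for n in("top","side")]
for nm,a,b in(("orange",(326.2,195.4),(284.2,178.2)),("blue",(266.2,214.5),(279.5,218.2))):
    q=least_squares(lambda P:np.r_[proj("top",P)[0]-a,proj("side",P)[0]-b],[515,146,86]);print(nm,q.x,q.cost**.5)
    print("  top-only at z=86",least_squares(lambda P:proj("top",[P[0],P[1],86])[0]-a,[515,146]).x)
```

```bash
python3 go.py 516.6 145.8 345 197.3
```

```text
[517.62, 208.99, 0.306]
top [[326.6, 193.4], [265.9, 212.5]]
side [[283.8, 174.0], [279.2, 214.4]]
[515.04, 208.29, 0.2965]
top [[327.0, 195.1], [266.1, 213.6]]
side [[285.5, 174.2], [280.4, 214.6]]
orange [515.02549558 145.48069357  75.733982  ] 0.37405778857943184
  top-only at z=86 [512.8142959  146.55407998]
blue [478.88286604 259.80970769  76.82307064] 0.5729191327900764
  top-only at z=86 [476.77849097 259.56533575]
now [ 1.79880383e+02 -1.36114227e-02  1.07507988e+02] delta tool [-6.03065921e+01  1.33237500e+02 -9.68954129e-02]
rotvec [ 1.04736699e-01  8.30256899e-02 -8.97919900e+01] delta after turn [-133.45504683  -59.82262237   -0.3607305 ]
```

Label triangulation gives the orange centre at about (515.3, 145.6). The spacing to blue is 119.9 mm and yaw 17.5°, both as expected. Turn, move over it, and check.

{"name": "drive_effector", "arguments": {
  "rows": [0, 0, 0, 0, 0, -8.2, 0, 0, 0, 0, 0, -8.2, 0, 0, 0, 0, 0, -8.2, 0, 0, 0, 0, 0, -8.2, 0, 0, 0, 0, 0, -8.2, 0, 0, 0, 0, 0, -8.2, 0, 0, 0, 0, 0, -8.2, 0, 0, 0, 0, 0, -8.2],
  "finger_gap": 72
}}

```text
time_s: 8.0
ee_pos: [372.0, 163.4, 343.6]
ee_rot: [-180.0, -0.0, 173.4]
force: [-0.7, -0.4, -0.0]
gripper_width: 72.2
gripper_force: 0.0
```

{"name": "drive_effector", "arguments": {
  "rows": [0, 0, 0, 0, 0, -8.2, 0, 0, 0, 0, 0, -8.2, 0, 0, 0, 0, 0, -8, -40, -17, 0, 0, 0, 0, -40, -17, 0, 0, 0, 0, -35, -16, 0, 0, 0, 0, -12, -6, 0, 0, 0, 0, 0, 0, 0, 0, 0, 0]
}}

```text
time_s: 8.8
ee_pos: [510.6, 147.5, 342.2]
ee_rot: [180.0, -0.2, -162.6]
force: [-1.4, 0.6, 0.2]
gripper_width: 72.1
gripper_force: 0.0
```

```bash
python3 go.py 515.3 145.7 110 197.5
```

```text
now [ 1.79986215e+02 -1.55956808e-01 -1.62574974e+02] delta tool [ -4.6076751   -3.20681597 232.23103707]
rotvec [ 0.0138871  -0.15594777 -0.07499273] delta after turn [ -3.97140663  -3.15614175 232.24348348]
```

{"name": "drive_effector", "arguments": {
  "rows": [-4, -3.2, 0, 0, 0, 0, 0, 0, 45, 0, 0, 0, 0, 0, 45, 0, 0, 0, 0, 0, 45, 0, 0, 0, 0, 0, 45, 0, 0, 0, 0, 0, 35, 0, 0, 0, 0, 0, 17, 0, 0, 0, 0, 0, 0, 0, 0, 0]
}}

```text
time_s: 9.6
ee_pos: [510.4, 145.6, 110.2]
ee_rot: [180.0, -0.3, -162.5]
force: [-0.2, 0.3, 0.5]
gripper_width: 71.9
gripper_force: 0.0
```

```bash
python3 go.py 515.3 145.7 57 197.5
```

Run:
```python
from workcell import env;import cv2,numpy as np
from h import *
a=env.grab_frame("side")[90:290,180:330]
cv2.imwrite("pics/g5.png",cv2.resize(a,(600,800)[::1] if 0 else (450,600),interpolation=cv2.INTER_CUBIC))
```

```text
now [ 179.97010055   -0.30676035 -162.45179933] delta tool [-4.96834872 -1.43242512 53.20350619]
rotvec [ 0.02977035 -0.3067729   0.04812051] delta after turn [-4.68460453 -1.40072053 53.2300842 ]
```

View pics/g5.png

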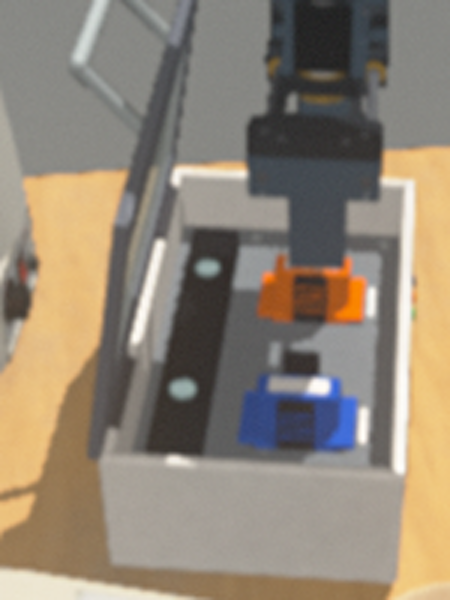

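{"name": "drive_effector", "arguments": {
  "rows": [-4.7, -1.4, 0, 0, -0.3, 0, 0, 0, 0, 0, 0, 0, 0, 0, 0, 0, 0, 0]
}}

```text
time_s: 9.95
ee_pos: [518.8, 146.1, 113.4]
ee_rot: [-180.0, 0.5, -162.5]
force: [0.3, 0.2, 0.5]
gripper_width: 72.1
gripper_force: 0.0
```

```bash
python3 go.py 515.3 145.7 57 197.5
```

```text
now [-179.99695357    0.46198574 -162.49152691] delta tool [ 3.90745685  0.68583828 56.41651847]
rotvec [-0.00301226  0.46198597  0.00846076] delta after turn [ 3.4525393   0.68232803 56.44622707]
```

{"name": "drive_effector", "arguments": {
  "rows": [0, 0, 0, 0, 0, 0, 0, 0, 0, 0, 0, 0, 0, 0, 0, 0, 0, 0, 0, 0, 0, 0, 0, 0, 0, 0, 0, 0, 0, 0]
}}

```text
time_s: 10.45
ee_pos: [517.9, 145.8, 112.0]
ee_rot: [180.0, 0.3, -162.5]
force: [-0.8, 0.2, -0.0]
gripper_width: 72.1
gripper_force: 0.0
```

```bash
python3 go.py 515.3 145.7 57 197.5
```

```text
now [ 179.99580775    0.29256814 -162.49375794] delta tool [ 2.819222    0.66841213 54.97802384]
rotvec [0.00420817 0.29256791 0.00625275] delta after turn [ 2.53852692  0.67215823 54.9916537 ]
```

{"name": "drive_effector", "arguments": {
  "rows": [2.6, 0.6, 0, 0, 0.3, 0, 0, 0, 20, 0, 0, 0, 0, 0, 18, 0, 0, 0, 0, 0, 10, 0, 0, 0, 0, 0, 0, 0, 0, 0, 0, 0, 0, 0, 0, 0, 0, 0, 0, 0, 0, 0, 0, 0, 0, 0, 0, 0]
}}

```text
time_s: 11.25
ee_pos: [515.9, 145.8, 64.8]
ee_rot: [-180.0, 0.1, -162.5]
force: [0.9, 1.1, -0.4]
gripper_width: 72.0
gripper_force: 0.0
```

```bash
python3 go.py 515.3 145.7 57 197.5
```

```text
now [-1.79998880e+02  9.70540395e-02 -1.62492478e+02] delta tool [0.61568916 0.07205356 7.81927603]
rotvec [-0.0011134   0.09705411  0.00752122] delta after turn [0.60245254 0.07182165 7.82030914]
```

Down the last few millimetres, then close to just short of contact so I can see whether the pads are centred before gripping.

{"name": "drive_effector", "arguments": {
  "rows": [0, 0, 5, 0, 0, 0, 0, 0, 2, 0, 0, 0, 0, 0, 0, 0, 0, 0, 0, 0, 0, 0, 0, 0],
  "finger_gap": 58
}}

```text
time_s: 11.65
ee_pos: [515.2, 145.6, 56.9]
ee_rot: [180.0, -0.0, -162.5]
force: [-0.2, -0.2, 1.0]
gripper_width: 58.2
gripper_force: 0.0
```

{"name": "drive_effector", "arguments": {
  "rows": [0, 0, 0, 0, 0, 0, 0, 0, 0, 0, 0, 0, 0, 0, 0, 0, 0, 0, 0, 0, 0, 0, 0, 0],
  "finger_gap": 46,
  "grip_n": 10
}}

```text
time_s: 12.05
ee_pos: [515.4, 145.7, 57.1]
ee_rot: [180.0, 0.0, -162.5]
force: [0.2, 0.2, -0.2]
gripper_width: 46.0
gripper_force: 2.8
```

{"name": "drive_effector", "arguments": {
  "rows": [0, 0, 0, 0, 0, 0, 0, 0, 0, 0, 0, 0, 0, 0, 0, 0, 0, 0, 0, 0, 0, 0, 0, 0, 0, 0, 0, 0, 0, 0],
  "finger_gap": 36,
  "grip_n": 20
}}

```text
time_s: 12.55
ee_pos: [515.4, 145.8, 57.4]
ee_rot: [180.0, 0.0, -162.5]
force: [-1.5, 1.3, 5.7]
gripper_width: 38.2
gripper_force: 20.0
```

Both catches are in (width at the stop, 20 N, little side force). Lifting slowly at first.

{"name": "drive_effector", "arguments": {
  "rows": [0, 0, -5, 0, 0, 0, 0, 0, -8, 0, 0, 0, 0, 0, -10, 0, 0, 0, 0, 0, 0, 0, 0, 0]
}}

```text
time_s: 12.95
ee_pos: [516.5, 145.9, 81.6]
ee_rot: [-180.0, 0.2, -162.5]
force: [0.5, 0.8, -2.0]
gripper_width: 38.0
gripper_force: 20.0
```

{"name": "drive_effector", "arguments": {
  "rows": [0, 0, -15, 0, 0, 0, 0, 0, -20, 0, 0, 0, 0, 0, -25, 0, 0, 0, 0, 0, -25, 0, 0, 0, 0, 0, -25, 0, 0, 0, 0, 0, -20, 0, 0, 0, 0, 0, -12, 0, 0, 0, 0, 0, 0, 0, 0, 0]
}}

```text
time_s: 13.75
ee_pos: [516.1, 145.8, 223.5]
ee_rot: [-180.0, 0.2, -162.5]
force: [0.1, 0.0, -0.9]
gripper_width: 37.8
gripper_force: 20.0
```

{"name": "drive_effector", "arguments": {
  "rows": [0, 0, 0, 0, 0, 0, 0, 0, 0, 0, 0, 0, 0, 0, 0, 0, 0, 0, 0, 0, 0, 0, 0, 0, 0, 0, 0, 0, 0, 0, 0, 0, 0, 0, 0, 0, 0, 0, 0, 0, 0, 0, 0, 0, 0, 0, 0, 0]
}}

```text
time_s: 14.55
ee_pos: [515.3, 145.7, 222.1]
ee_rot: [180.0, 0.0, -162.5]
force: [-1.1, 0.1, -1.5]
gripper_width: 37.9
gripper_force: 20.0
```

Run:
```python
from workcell import env;import cv2,numpy as np
a=env.grab_frame("side")[40:290,180:380];b=env.grab_frame("top")[70:320,195:395]
cv2.imwrite("pics/g6.png",cv2.resize(np.hstack([a,b]),(800,500),interpolation=cv2.INTER_CUBIC));print(env.state()["qvel"])
```

```text
[-0.16244887 -0.08629908 -0.0225626   0.01691441  0.10877988 -0.00166349]
```

View pics/g6.png

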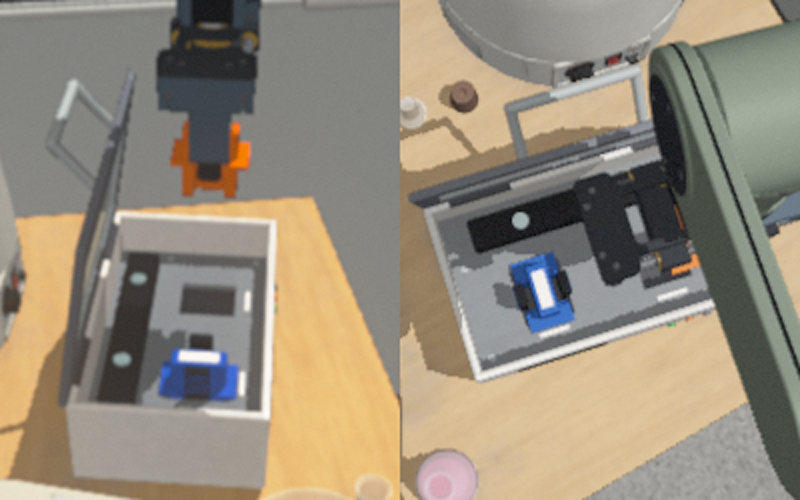

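The orange cassette hangs level in the fingers at crop (210,160), its bay is empty at (208,300), blue is still seated, and the lid stands open as before. The underside is at z ≈ 185 mm, about 90 mm above the rim. Handing in.

```bash
python3 -c "
from workcell import env
print(env.job_done())"
```

```text
the job is handed in; nothing more can be done
None
```

I handed the job in at about 14.6 s with the lid standing at about 80° (camera fit 80.6°) and the orange cassette held still and level by its pinched catches, underside about 9 cm above the rim; blue is still seated, and nothing else on the desk was touched; no verdict was returned.

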